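# Sort left- and right-hand hinge leaves for the French window

### The arm

A 7-joint arm with a two-finger parallel gripper is mounted at the origin on the work surface. World frame = base frame: x ahead of the robot, y to its left, z up, the work surface at z = 0. Lengths are in m, angles in degrees, forces in N, time in s.
With the tool pointing down it reaches from about 0.4 to 0.875 m from the base axis. Payload 19.3 kg.
Tool frame: the origin (TCP) lies at the very end of the fingers, on their centre line; the grasp point (between the pads) lies 19 mm behind it; z points along the fingers, y is the line along which they close (so a half turn about z gives the same grasp; the last joint's range is limited). The gripper opens to 85 mm and grips with 20 to 120 N. Pads are 22 mm wide; open, the fingers measure 114 mm over their backs; the gripper's body (76 mm by 85 mm) begins 54 mm behind the grasp point. The pads swing forward as they close: fully open they stand 13 mm farther back than shut.
Start: joints at [-75.012, 29.874, -2.08, 91.645, 1.215, 58.505, -6.463], TCP at [0.204, 0.591, 0.231] pointing down, gripper open.
Joint ranges: [-166.77, 166.77], [-17.47, 122.26], [-85.68, 81.53], [9.62, 139.38], [-72.42, 252.41], [9.2, 110.78], [-144.41, 144.41]. Speed limits (degrees/s): [108.29, 108.29, 136.94, 136.94, 172.46, 172.46, 172.46].

### API

Orientations are given as a 3x3 rotation matrix whose columns are the frame's x, y, z axes.
In Python, from workcell import r, viewer gives the robot as it stands.
- The arm moves only by the tool play_rows, never from a script. Its argument "commands" is a list of rows, each a list of 5 numbers: the shift along the world's x, y, z in cm, then the turn about the world's z in rad, then the closure, from 0 (fully open) to 1 (shut). In form: [[dx, dy, dz, turn, gripper], ...]. A call has 1 to 20 rows; each row is the pose to reach, as a shift and turn from the pose commanded when the call began; what a row does not reach only later rows make up. A row lasts 1/8 s, in which the tool goes at most 62.5 mm and 10.7 degrees, less where a joint would pass 70% of its speed; a pose out of reach is approached as far as the arm can. A call with a gripper value outside its range is refused whole. The fingers move at their own pace and stop on an object; "grip_force" is the grip in N (left out, the last holds). Time passes only in rows, so rows that repeat a pose let the fingers close. It gives the time, the measured TCP pose, the force, the opening and the grip force at its end, in the units of the state.
- r.get_obs(): the state, without advancing time (a new reading comes with each control period).
- viewer.grab_frame(name): name is "scene" or "side" or "wrist"; returns the picture (400x640x3 uint8, red, green, blue); there is no depth.
- viewer.get_calibration(name): a dict with "fx", "fy", "cx", "cy" (pixels), "cam_to_world" (4x4, takes a point from camera to world coordinates); the wrist camera has in their place "hand_eye" (4x4, takes a point from camera to tool coordinates, whose origin is the TCP and whose axes are the flange's). Camera axes: x right, y up, looking along -z (the intrinsics and any distortion apply to the point x, -y, -z); pixel columns grow to the right and rows downward; lengths in m; the calibration is good to about 2 mm. The wrist camera is an equidistant fisheye: a pixel r from the principal point sees the ray r / f radians off the axis. A picture is of the moment at which its call begins: read the wrist's pose just before it. get_calibration takes no time and is no camera call.
- r.job_done(): hands the job in; it is judged then, once.
The state is a dict: "clock": time; "q": joint angles; "dq": joint speeds; "joint_torque": joint torques, N m; "eef_pos": TCP position; "orientation": TCP orientation; "wrist_force": force on the tool from outside, world axes, zero at the start; "ft_torque": the same for the moment, N m; "grip_width": finger opening in m; "grip_force": force on a finger pad.
Only numpy, scipy, OpenCV 4.12 (cv2) and the standard library are available. Lean on these libraries where they do the work, as an engineer would, in place of code of your own. Each camera call takes 0.05 s, during which the arm holds its last target. There are 200 camera calls.

### The job

The steel hinge leaves for the French window are mixed up: some are left-hand, some are their right-hand mirror image. Set each of the three loose leaves from the middle of the table down in the wooden tray that already holds a leaf of the same hand, lying flat on the tray's floor with knuckle and screw holes up, beside the others and not on top of them. Do not drop or throw them; the leaves already in the trays stay in their trays, and the other things on the table stay where they are.

Things in the scene. Friction and masses are not known exactly. Their poses are not given: they have to be found in the camera images.
- lh_leaf_1: Loose LEFT-HAND hinge leaf, steel, 0.26 kg, mid-table, flat, any yaw: plate 110 mm long, 5 mm thick; on half of one long edge a barrel (knuckle), its brass pin running on past the other half. Pin pointing away from you, seen from above: plate LEFT of the knuckle. Origin: underside, mid-length, mid-width (50 mm overall: knuckle outside x = +25, plate edge x = -25 mm). y: the way the pin points; z up.
- lh_leaf_2: Second loose LEFT-HAND leaf, same as lh_leaf_1. On every leaf the knuckle is 16 mm thick (top 16 mm above the underside), from y = -55 to -1 mm, end knob to -62 mm; brass pin 9 mm thick, to y = +50 mm; plate y = -55 to +55 mm, cut back to 30 mm wide beside the pin. Leaves balance near y = -6 mm; to grip plate and knuckle together (50 mm), close across x at y about -12 mm.
- rh_leaf: Loose RIGHT-HAND leaf, mirror image of lh_leaf_1, mid-table, flat, any yaw. Seen from above with the pin pointing away from you, the plate lies to the RIGHT of the knuckle (knuckle outside x = -25 mm, plate edge x = +25 mm). Same sizes, origin, y and z axes. All leaves lie with knuckle and countersunk screw holes up.
- lh_tray: Tray of the left-hand leaves: plain shallow wooden tray, fixed, outside 296 x 176 mm, 35 mm high; inside 280 x 160 mm; walls 8, floor 6 mm thick. Origin: centre of the underside; x along its long side, y across, z up. The two trays look alike and stand left and right of the robot, either way round; only the leaf already inside tells which is which.
- rh_tray: Tray of the right-hand leaves, same as lh_tray. In each tray the leaf already there lies across the end at -x (its centre near x = -100 mm, pin roughly along the tray's +y); the rest of the floor is empty and takes two more leaves laid across it side by side, for instance at x = -5 and +85 mm.
- lh_sample: The LEFT-HAND hinge leaf already lying in lh_tray, same as lh_leaf_1.
- rh_sample: The RIGHT-HAND hinge leaf already lying in rh_tray, same as rh_leaf.
- wax_tin: Bystander among the loose leaves: flat round tin, diameter 71 mm, 25 mm high, bare metal. Origin: centre of the underside.
- cork_block: Bystander among the loose leaves: cork sanding block 90 x 50 x 32 mm. Origin: centre of the underside.
- screwdriver: Bystander close in front of the robot: screwdriver 170 mm long with a wooden handle. Origin: underside, about its middle.
- hammer: Bystander outside the right tray: hammer 260 mm long, wooden handle. Origin: underside, about its middle.
- screw_jar: Bystander beyond the leaves: closed glass jar, diameter 60 mm, 75 mm high. Origin: centre of the underside.
- mug: Bystander beyond the right tray: terracotta mug, diameter 76 mm, 85 mm high. Origin: centre of the underside.
- window_handle: Bystander beyond the left tray: brass window handle on its 150 x 34 mm plate, 45 mm high. Origin: underside of the plate.
There are look-alikes about, which are no part of the job. What is shaped like the rh_leaf but blue or pink is not meant.

How it is judged (in metres and radians):
At the end, for the whole second after the job is handed in: All five leaves at rest in the tray of their own hand (lh_ in lh_tray, rh_ in rh_tray): origin within the inner walls and under 18 mm above the tray's underside (6 mm when lying on its floor), knuckle side up and flat within 0.2 rad (x of lh_leaf_1 in the frame of lh_tray between -0.14 and 0.14 m and y of lh_leaf_1 in the frame of lh_tray between -0.08 and 0.08 m and z of each of lh_leaf_1, lh_leaf_2, lh_sample in the frame of lh_tray below 0.018 m and angle between each of lh_leaf_1, lh_leaf_2, rh_leaf, lh_sample, rh_sample's own z axis and vertical below 0.2 rad and linear speed of each of lh_leaf_1, lh_leaf_2, rh_leaf, lh_sample, rh_sample below 0.02 m/s and x of lh_leaf_2 in the frame of lh_tray between -0.14 and 0.14 m and y of lh_leaf_2 in the frame of lh_tray between -0.08 and 0.08 m and x of rh_leaf in the frame of rh_tray between -0.14 and 0.14 m and y of rh_leaf in the frame of rh_tray between -0.08 and 0.08 m and z of each of rh_leaf, rh_sample in the frame of rh_tray below 0.018 m and x of lh_sample in the frame of lh_tray between -0.14 and 0.14 m and y of lh_sample in the frame of lh_tray between -0.08 and 0.08 m and x of rh_sample in the frame of rh_tray between -0.14 and 0.14 m and y of rh_sample in the frame of rh_tray between -0.08 and 0.08 m); the robot touches nothing.
It fails at once if a bystander is moved more than 30 mm from where it stood (distance of any of wax_tin, cork_block, screwdriver, hammer, screw_jar, mug, window_handle from where it was at the start of the episode above 0.03 m).
It fails at once if a leaf is dropped or thrown: it moves faster than 0.7 m/s (a fall of about 25 mm) with no finger touching it ((linear speed of lh_leaf_1 above 0.7 m/s and contact force between the fingers and lh_leaf_1 below 0.05 N) or (linear speed of lh_leaf_2 above 0.7 m/s and contact force between the fingers and lh_leaf_2 below 0.05 N) or (linear speed of rh_leaf above 0.7 m/s and contact force between the fingers and rh_leaf below 0.05 N)).
It also fails if it takes over 64 s, if anything falls off the work surface, if the arm or the gripper's body presses on something with over 40 N, if the wrist force passes 120 N, or if a joint passes its speed limit or range.

## Working session

There is one attempt and no reset: what is moved stays moved. The work goes in short steps, Python scripts to look and compute and a tool call to move; the robot and the scene stay as the last step left them, time stands still between calls to the robot, and variables do not carry over. Pictures are saved under pics/ and viewed, at most 10 in all, crops included, and the job is handed in when it is done.

Besides the shell and the picture viewer there is one more tool, called as name([rows], argument=value, ...), one row to a line, values as JSON. play_rows: Moves the arm, as the interface text tells. Its arguments: {"type":"object","properties":{"commands":{"type":"array"},"grip_force":{"type":"number"}},"required":["commands"]}

```bash
mkdir -p pics; ls
python3 - <<'E'
from workcell import r, viewer
import cv2,numpy as np
np.set_printoptions(precision=4,suppress=True)
for n in ["scene","side","wrist"]:
    o=r.get_obs(); im=viewer.grab_frame(n); cv2.imwrite(f"pics/{n}0.png",im[:,:,::-1])
    print(n,viewer.get_calibration(n))
print(o["clock"],o["eef_pos"],o["orientation"],o["grip_width"])
E
```

```text
pics
scene {'fx': 407.30813594463973, 'fy': 407.30813594463973, 'cx': 316.9748185745823, 'cy': 199.81962500623771, 'cam_to_world': array([[-0.8165, -0.4556,  0.3546,  0.946 ],
       [ 0.5773, -0.6547,  0.4879,  0.4627],
       [ 0.0099,  0.6031,  0.7976,  0.9603],
       [ 0.    ,  0.    ,  0.    ,  1.    ]])}
side {'fx': 410.1395842925819, 'fy': 410.1395842925819, 'cx': 318.1158968067423, 'cy': 200.09112101307227, 'cam_to_world': array([[ 0.9365,  0.2025, -0.2864,  0.2512],
       [-0.3504,  0.5035, -0.7898, -0.8666],
       [-0.0157,  0.8399,  0.5425,  0.5963],
       [ 0.    ,  0.    ,  0.    ,  1.    ]])}
wrist {'fx': 309.70691628693146, 'fy': 309.70691628693146, 'cx': 316.17833366978095, 'cy': 203.93962570758507, 'hand_eye': array([[ 0.0002,  0.9494,  0.3142,  0.0807],
       [ 1.    ,  0.0002, -0.0015,  0.0004],
       [-0.0015,  0.3142, -0.9494, -0.1423],
       [ 0.    ,  0.    ,  0.    ,  1.    ]])}
0.1 [0.2035 0.5906 0.2308] [[-0.9455  0.3257 -0.0002]
 [ 0.3257  0.9455 -0.0009]
 [-0.0001 -0.001  -1.    ]] 0.08548870163638912
```

View pics/scene0.png

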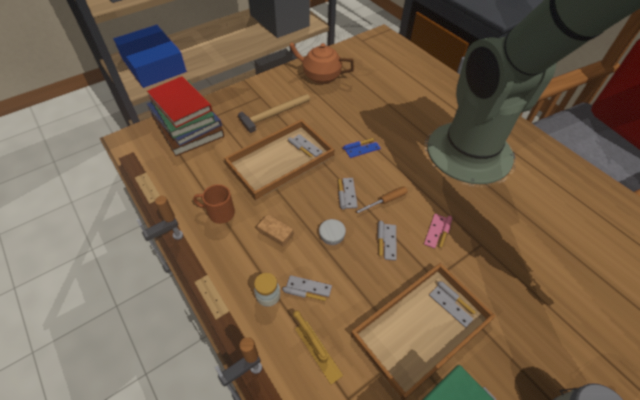

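View pics/side0.png

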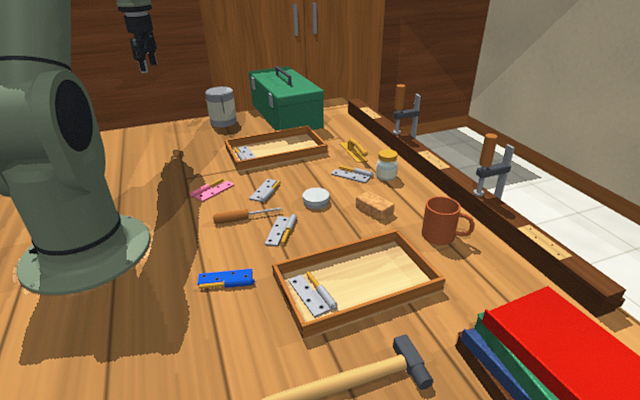

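```bash
cat > h.py <<'E'
import numpy as np,cv2
from workcell import r,viewer
np.set_printoptions(precision=4,suppress=True)
def proj(n,P,T=None):
    c=viewer.get_calibration(n); M=c["cam_to_world"] if T is None else T@c["hand_eye"]
    p=(np.asarray(P,float)-M[:3,3])@M[:3,:3]; x,y,z=p[...,0],-p[...,1],-p[...,2]
    if T is None: u,v=x/z,y/z
    else:
        s=np.hypot(x,y)+1e-9; th=np.arctan2(s,z); u,v=x/s*th,y/s*th
    return np.stack([c["fx"]*u+c["cx"],c["fy"]*v+c["cy"]],-1)
def top(im,n,x1,y1,w,h,s,z,T=None):
    """top-down map: row0 at x=x1 (x decreasing down), col0 at y=y1 (y decreasing right); s px/m"""
    j,i=np.meshgrid(np.arange(w),np.arange(h)); P=np.stack([x1-i/s,y1-j/s,0*i+z],-1)
    m=proj(n,P,T).astype(np.float32); return cv2.remap(im,m[...,0],m[...,1],cv2.INTER_CUBIC)
def pose():
    o=r.get_obs(); T=np.eye(4); T[:3,:3]=o["orientation"]; T[:3,3]=o["eef_pos"]; return T
E
python3 - <<'E'
from h import *
for n in ["scene","side"]:
    im=cv2.imread(f"pics/{n}0.png"); o=top(im,n,.80,.42,800,560,1000,.005)
    for k in range(20,800,100):
        cv2.line(o,(k,0),(k,6),(0,0,255),1)
    for k in range(0,560,100): cv2.line(o,(0,k),(6,k),(0,0,255),1)
    cv2.imwrite(f"pics/{n}_top.png",o)
E
```

```text
(no output)
```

View pics/scene_top.png

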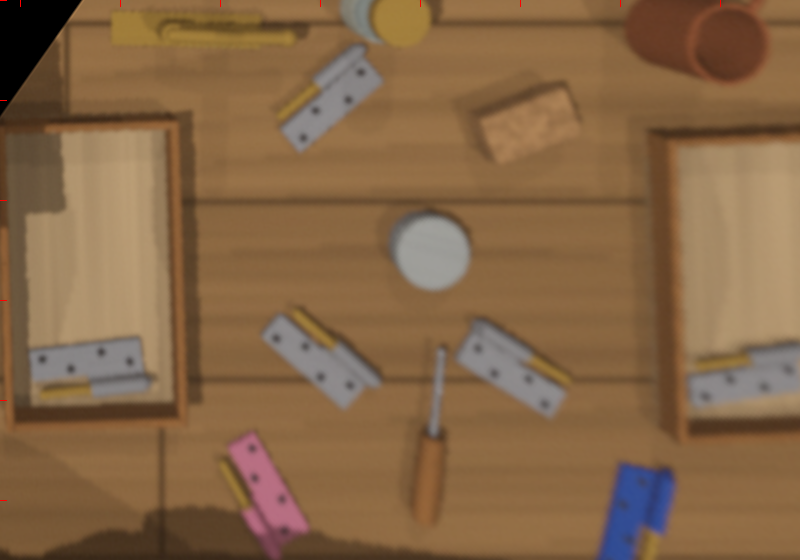

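View pics/side_top.png

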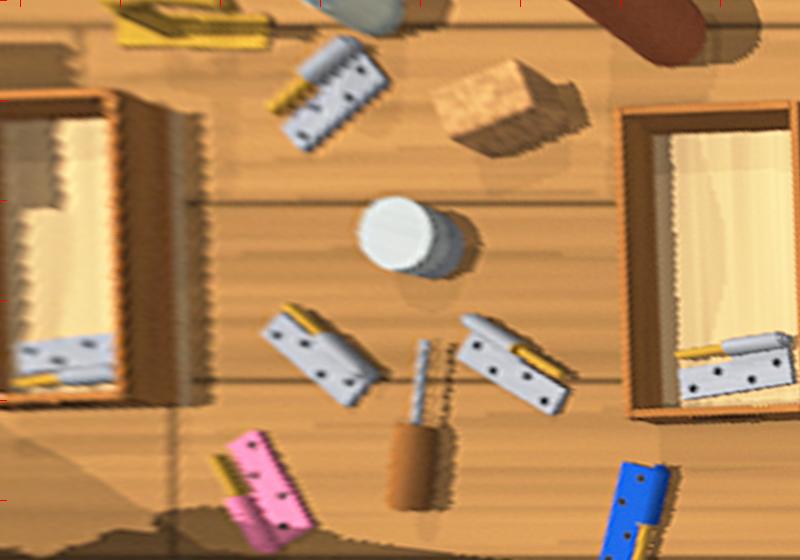

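play_rows([
  [14, -28, 12, -0.26, 0.25],
  [14, -28, 12, -0.26, 0.25],
  [14, -28, 12, -0.26, 0.25],
  [14, -28, 12, -0.26, 0.25],
  [14, -28, 12, -0.26, 0.25],
  [30, -54, 12, -0.52, 0.25],
  [30, -54, 12, -0.52, 0.25],
  [30, -54, 12, -0.52, 0.25],
  [30, -54, 12, -0.52, 0.25],
  [30, -54, 12, -0.52, 0.25],
  [30, -54, 12, -0.52, 0.25],
  [30, -54, 12, -0.52, 0.25],
  [30, -54, 12, -0.52, 0.25],
])

```text
clock: 1.78
eef_pos: [0.503, 0.0524, 0.3511]
orientation: [[-0.66, 0.751, -0.001], [0.751, 0.66, 0.0], [0.001, -0.0, -1.0]]
wrist_force: [-0.9, -0.1, -0.3]
grip_width: 0.064
grip_force: 0.0
```

Run:
```python
from h import *
T=pose(); im=viewer.grab_frame("wrist")[:,:,::-1].copy(); cv2.imwrite("pics/w1.png",im); np.save("T1.npy",T); print(T,r.get_obs()["clock"],r.get_obs()["grip_width"])
o=top(im,"wrist",.80,.42,800,560,1000,.005,T); cv2.imwrite("pics/w1_top.png",o)
```

```text
[[-0.66    0.7513 -0.0006  0.503 ]
 [ 0.7513  0.66    0.0004  0.0524]
 [ 0.0007 -0.0001 -1.      0.3511]
 [ 0.      0.      0.      1.    ]] 1.825 0.06376495437589848
```

View pics/w1_top.png

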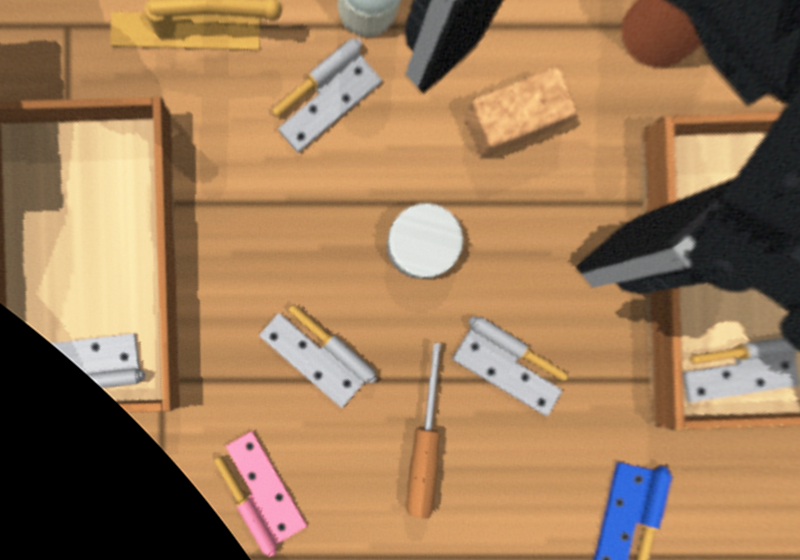

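Run:
```python
from h import *
T=np.load("T1.npy")
C={"scene":viewer.get_calibration("scene")["cam_to_world"][:3,3],"side":viewer.get_calibration("side")["cam_to_world"][:3,3],"wrist":(T@viewer.get_calibration("wrist")["hand_eye"])[:3,3]}
def up(n,u,v,z=.035):
    P=np.array([.8-v/1000,.42-u/1000,.005]); c=C[n]; return (P+(z-.005)/(c[2]-.005)*(c-P))[:2]
for k,n,u,v in [("L far-in","scene",178,116),("L far-in","wrist",160,99),("L far-in","side",120,90),("L near-in","scene",186,422),("L near-in","wrist",172,409),("L near-in","side",112,405),("L near-out","scene",12,430),
 ("R far-in","scene",655,132),("R far-in","wrist",668,118),("R far-in","side",618,108),("R near-in","scene",683,440),("R near-in","wrist",678,428),("R near-in","side",633,418)]:
    print(k,n,up(n,u,v))
o=r.get_obs()
print(C["wrist"])
```

```text
L far-in scene [0.6922 0.2489]
L far-in wrist [0.6856 0.251 ]
L far-in side [0.6867 0.2408]
L near-in scene [0.3958 0.2412]
L near-in wrist [0.3946 0.2397]
L near-in side [0.3877 0.2484]
L near-out scene [0.3881 0.4097]
R far-in scene [ 0.6767 -0.2131]
R far-in wrist [ 0.6678 -0.2258]
R far-in side [ 0.6696 -0.2319]
R near-in scene [ 0.3784 -0.2402]
R near-in wrist [ 0.3768 -0.2352]
R near-in side [ 0.3754 -0.2462]
[0.45   0.1133 0.4935]
```

play_rows([
  [10, 1.7, -14, -0.03, 0.2],
  [20.6, 3.4, -20, -0.03, 0.2],
  [20.6, 3.4, -27, -0.03, 0.2],
  [20.6, 3.4, -27, -0.03, 0.2],
  [20.6, 3.4, -27, -0.03, 0.2],
  [20.6, 3.4, -27, -0.03, 0.2],
  [20.6, 3.4, -27, -0.03, 0.2],
  [20.6, 3.4, -29, -0.03, 0.2],
  [20.6, 3.4, -31, -0.03, 0.2],
  [20.6, 3.4, -33, -0.03, 0.2],
  [20.6, 3.4, -34, -0.03, 0.2],
  [20.6, 3.4, -34.5, -0.03, 0.2],
  [20.6, 3.4, -34.5, -0.03, 0.2],
])

```text
clock: 3.45
eef_pos: [0.7097, 0.0848, 0.0063]
orientation: [[-0.636, 0.772, -0.0], [0.772, 0.636, -0.0], [-0.0, -0.0, -1.0]]
wrist_force: [-0.5, -0.6, -0.9]
grip_width: 0.0685
grip_force: 0.0
```

Run:
```python
from h import *
T=pose();a=viewer.grab_frame("wrist")[:,:,::-1]; b=viewer.grab_frame("side")[:,:,::-1]
p=proj("side",T[:3,3]).astype(int); print(p)
c=cv2.resize(b[max(p[1]-60,0):p[1]+40,p[0]-80:p[0]+80],None,fx=4.5,fy=3*1.5)
cv2.imwrite("pics/a1.png",np.vstack([cv2.resize(a[60:340,100:540],(720,420))[:150+0],c]) if 0 else np.hstack([cv2.resize(a[60:360,120:520],(400,450)),cv2.resize(c,(400,450))]))
```

```text
[353 174]
```

View pics/a1.png

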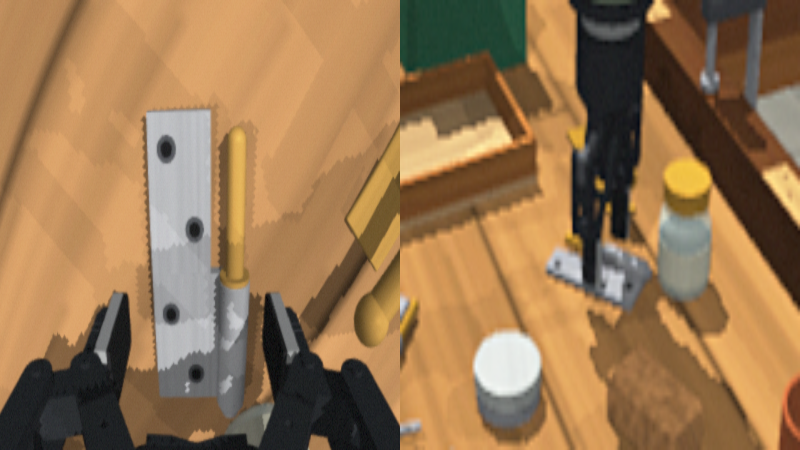

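play_rows([
  [0, 0, -0.4, 0, 0.3],
  [0, 0, -0.7, 0, 0.34],
  [0, 0, -0.9, 0, 0.34],
  [0, 0, -0.9, 0, 0.34],
], grip_force=60)

```text
clock: 4.05
eef_pos: [0.7095, 0.0849, -0.0029]
orientation: [[-0.636, 0.772, -0.0], [0.772, 0.636, -0.0], [0.0, -0.0, -1.0]]
wrist_force: [-0.1, 1.0, -0.2]
grip_width: 0.0564
grip_force: 0.0
```

play_rows([
  [0, 0, -0.1, 0, 0.34],
  [0, 0, -0.2, 0, 0.34],
  [0, 0, -0.2, 0, 0.34],
])

```text
clock: 4.42
eef_pos: [0.7097, 0.0849, -0.0041]
orientation: [[-0.636, 0.772, 0.0], [0.772, 0.636, 0.0], [-0.0, 0.0, -1.0]]
wrist_force: [-2.6, -0.3, 8.0]
grip_width: 0.0565
grip_force: 4.0
```

play_rows([
  [0, 0, 0.2, 0, 0.36],
  [0, 0, 0.25, 0, 0.6],
  [0, 0, 0.25, 0, 0.6],
  [0, 0, 0.25, 0, 0.7],
  [0, 0, 0.25, 0, 0.7],
], grip_force=70)

```text
clock: 5.05
eef_pos: [0.7101, 0.0851, -0.0014]
orientation: [[-0.636, 0.772, 0.001], [0.772, 0.636, 0.0], [-0.0, 0.001, -1.0]]
wrist_force: [-1.9, 1.2, 9.6]
grip_width: 0.0471
grip_force: 71.9
```

play_rows([
  [0, 0, 0.5, 0, 0.7],
  [0, 0, 1.5, 0, 0.7],
  [0, 0, 3, 0, 0.7],
  [0, 0, 3, 0, 0.7],
])

```text
clock: 5.55
eef_pos: [0.7105, 0.0849, 0.0296]
orientation: [[-0.636, 0.772, 0.002], [0.772, 0.636, 0.0], [-0.001, 0.002, -1.0]]
wrist_force: [0.5, 0.2, -3.4]
grip_width: 0.0468
grip_force: 72.4
```

Run:
```python
from h import *
T=pose();a=viewer.grab_frame("wrist")[:,:,::-1]; b=viewer.grab_frame("side")[:,:,::-1]
p=proj("side",T[:3,3]).astype(int)
c=b[p[1]-50:p[1]+50,p[0]-50:p[0]+50]
cv2.imwrite("pics/a2.png",np.hstack([cv2.resize(a[60:360,120:520],(400,450)),cv2.resize(c,(400,450))]))
```

```text
(no output)
```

View pics/a2.png

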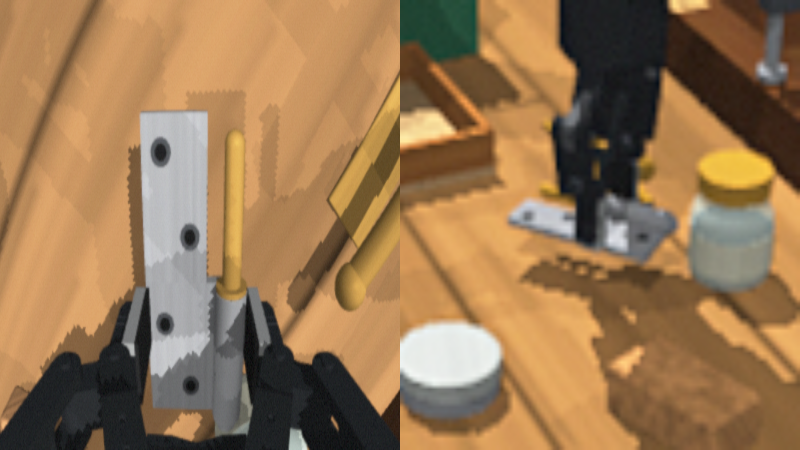

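play_rows([
  [0, 0, 4, 0, 0.7],
  [-0.5, -2, 9, 0, 0.7],
  [-2, -6, 11, -0.1, 0.7],
  [-3, -11, 11, -0.2, 0.7],
  [-4.5, -17, 11, -0.32, 0.7],
  [-6, -23, 11, -0.44, 0.7],
  [-7.5, -29, 11, -0.55, 0.7],
  [-9, -35, 11, -0.64, 0.7],
  [-10.2, -39, 11, -0.64, 0.7],
  [-10.2, -41.1, 10, -0.64, 0.7],
  [-10.2, -41.1, 9, -0.64, 0.7],
  [-10.2, -41.1, 9, -0.64, 0.7],
  [-10.2, -41.1, 9, -0.64, 0.7],
])

```text
clock: 7.28
eef_pos: [0.6082, -0.3247, 0.1178]
orientation: [[-0.051, 0.999, 0.0], [0.999, 0.051, 0.001], [0.001, 0.0, -1.0]]
wrist_force: [0.8, 0.5, -3.5]
grip_width: 0.0473
grip_force: 73.5
```

Run:
```python
from h import *
T=pose();a=viewer.grab_frame("wrist")[:,:,::-1]; b=viewer.grab_frame("scene")[:,:,::-1]
cv2.imwrite("pics/a3.png",np.hstack([cv2.resize(a[:,70:570],(500,400)),top(b,"scene",.75,-.15,300,400,1000,.006)]))
```

```text
(no output)
```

View pics/a3.png

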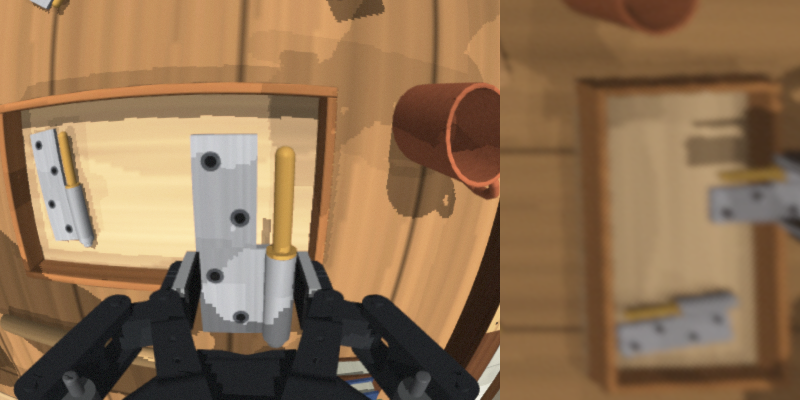

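play_rows([
  [0, -0.6, -3, 0, 0.7],
  [0, -0.6, -6, 0, 0.7],
  [0, -0.6, -8.5, 0, 0.7],
  [0, -0.6, -9.8, 0, 0.7],
  [0, -0.6, -10.5, 0, 0.7],
  [0, -0.6, -10.9, 0, 0.7],
  [0, -0.6, -11.1, 0, 0.7],
  [0, -0.6, -11.2, 0, 0.7],
  [0, -0.6, -11.2, 0, 0.7],
])

```text
clock: 8.5
eef_pos: [0.6077, -0.3321, 0.006]
orientation: [[-0.049, 0.999, 0.0], [0.999, 0.049, -0.0], [-0.0, 0.0, -1.0]]
wrist_force: [-0.4, -0.3, -3.1]
grip_width: 0.0468
grip_force: 73.5
```

play_rows([
  [0, 0, -0.1, 0, 0.7],
  [0, 0, -0.2, 0, 0.7],
  [0, 0, -0.2, 0, 0.7],
])

```text
clock: 8.88
eef_pos: [0.6078, -0.3322, 0.0046]
orientation: [[-0.049, 0.999, 0.0], [0.999, 0.049, 0.0], [0.0, 0.0, -1.0]]
wrist_force: [-3.2, 2.0, 9.2]
grip_width: 0.0472
grip_force: 75.6
```

play_rows([
  [0, 0, 0, 0, 0.4],
  [0, 0, 0, 0, 0.3],
  [0, 0, 0, 0, 0.22],
  [0, 0, 1, 0, 0.22],
  [0, 0, 3, 0, 0.22],
  [0, 0, 8, 0, 0.22],
  [0, 2, 12, 0, 0.22],
  [-2, 7, 12, -0.1, 0.22],
  [-4, 13, 12, -0.2, 0.22],
  [-6.5, 19, 12, -0.35, 0.22],
  [-9, 25, 12, -0.5, 0.22],
  [-11.5, 31, 12, -0.62, 0.22],
  [-14, 37, 11, -0.765, 0.22],
  [-16.5, 42.5, 8, -0.765, 0.22],
  [-16.5, 42.5, 5, -0.765, 0.22],
  [-16.5, 42.5, 5, -0.765, 0.22],
  [-16.5, 42.5, 5, -0.765, 0.22],
])

```text
clock: 11.0
eef_pos: [0.4437, 0.092, 0.0552]
orientation: [[0.658, 0.753, 0.002], [0.753, -0.658, 0.001], [0.001, 0.001, -1.0]]
wrist_force: [0.8, 0.6, 1.1]
grip_width: 0.0668
grip_force: 0.0
```

Run:
```python
from h import *
T=pose();a=viewer.grab_frame("wrist")[:,:,::-1]; b=viewer.grab_frame("scene")[:,:,::-1]
print(r.get_obs()["q"])
cv2.imwrite("pics/b1.png",np.hstack([top(a,"wrist",.54,.2,400,400,2000,.005,T),top(b,"scene",.75,-.15,300,400,1000,.006)]))
```

```text
[-43.6503  37.6546  33.0781 125.6657 -44.2244  28.5716 -17.0215]
```

View pics/b1.png

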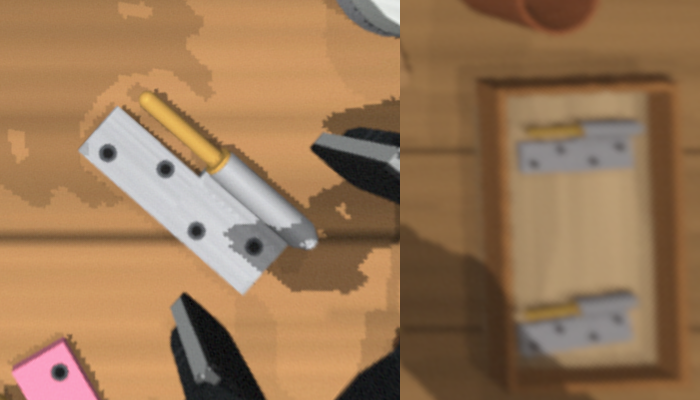

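play_rows([
  [-0.2, 0.3, -1.5, 0, 0.22],
  [-0.2, 0.3, -3.5, 0, 0.22],
  [-0.2, 0.3, -4.8, 0, 0.25],
  [-0.2, 0.3, -5.4, 0, 0.33],
  [-0.2, 0.3, -5.6, 0, 0.35],
  [-0.2, 0.3, -5.6, 0, 0.35],
  [-0.2, 0.3, -5.6, 0, 0.5],
  [-0.2, 0.3, -5.6, 0, 0.7],
  [-0.2, 0.3, -5.6, 0, 0.7],
  [-0.2, 0.3, -5.6, 0, 0.7],
])

```text
clock: 12.35
eef_pos: [0.4409, 0.0959, -0.0014]
orientation: [[0.657, 0.754, 0.001], [0.754, -0.657, 0.001], [0.001, 0.0, -1.0]]
wrist_force: [-2.1, -2.5, 17.4]
grip_width: 0.0473
grip_force: 68.9
```

play_rows([
  [0, 0, 1, 0, 0.7],
  [0, 0, 4, 0, 0.7],
  [0, -1, 8, 0, 0.7],
  [1, -5, 12, 0.1, 0.7],
  [2, -10, 12, 0.2, 0.7],
  [3, -16, 12, 0.3, 0.7],
  [4, -22, 12, 0.42, 0.7],
  [5, -28, 12, 0.54, 0.7],
  [6, -34, 12, 0.66, 0.7],
  [7.5, -39, 12, 0.77, 0.7],
  [7.5, -42.9, 11, 0.77, 0.7],
  [7.5, -42.9, 9, 0.77, 0.7],
  [7.5, -42.9, 6, 0.77, 0.7],
  [7.5, -42.9, 4, 0.77, 0.7],
  [7.5, -42.9, 4, 0.77, 0.7],
  [7.5, -42.9, 4, 0.77, 0.7],
])

```text
clock: 14.35
eef_pos: [0.516, -0.3332, 0.0387]
orientation: [[-0.054, 0.999, 0.001], [0.999, 0.054, -0.001], [-0.001, 0.001, -1.0]]
wrist_force: [0.3, -0.4, -3.2]
grip_width: 0.0468
grip_force: 73.1
```

Run:
```python
from h import *
T=pose();a=viewer.grab_frame("wrist")[:,:,::-1]
cv2.imwrite("pics/b2.png",a[:,70:570])
```

```text
(no output)
```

View pics/b2.png

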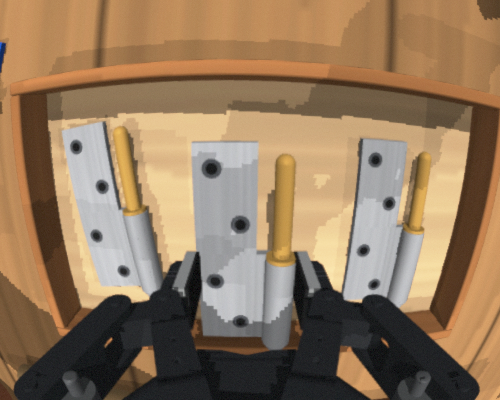

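play_rows([
  [0.5, 0, -1, 0, 0.7],
  [0.5, 0, -2, 0, 0.7],
  [0.5, 0, -2.6, 0, 0.7],
  [0.5, 0, -3, 0, 0.7],
  [0.5, 0, -3.2, 0, 0.7],
  [0.5, 0, -3.35, 0, 0.7],
  [0.5, 0, -3.45, 0, 0.7],
  [0.5, 0, -3.45, 0, 0.7],
])

```text
clock: 15.4
eef_pos: [0.5206, -0.3332, 0.0047]
orientation: [[-0.054, 0.999, 0.001], [0.999, 0.054, 0.0], [0.0, 0.001, -1.0]]
wrist_force: [-6.2, 5.3, 23.2]
grip_width: 0.0469
grip_force: 76.9
```

play_rows([
  [0, 0, 0, 0, 0.42],
  [0, 0, 0.1, 0, 0.35],
  [0, 0, 0.1, 0, 0.3],
  [0, 0, 1, 0, 0.3],
  [0, 0, 3, 0, 0.3],
  [0, 0, 8, 0, 0.3],
  [-1, 3, 11, -0.1, 0.22],
  [-2.5, 8, 11, -0.2, 0.22],
  [-4, 13, 11, -0.35, 0.22],
  [-6, 18, 11, -0.5, 0.22],
  [-7.9, 23, 9, -0.6, 0.22],
  [-7.9, 24.7, 6, -0.6, 0.22],
  [-7.9, 24.7, 5.2, -0.6, 0.22],
  [-7.9, 24.7, 5.2, -0.6, 0.22],
  [-7.9, 24.7, 5.2, -0.6, 0.22],
])

```text
clock: 17.27
eef_pos: [0.4422, -0.0872, 0.0562]
orientation: [[0.521, 0.854, 0.001], [0.854, -0.521, -0.0], [0.001, 0.001, -1.0]]
wrist_force: [0.1, -0.0, -0.5]
grip_width: 0.0665
grip_force: 0.0
```

Run:
```python
from h import *
T=pose();a=viewer.grab_frame("wrist")[:,:,::-1]; b=viewer.grab_frame("scene")[:,:,::-1]
cv2.imwrite("pics/c1.png",np.hstack([top(a,"wrist",.54,.0,400,400,2000,.005,T),top(b,"scene",.75,-.15,300,400,1000,.006)]))
```

```text
(no output)
```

View pics/c1.png

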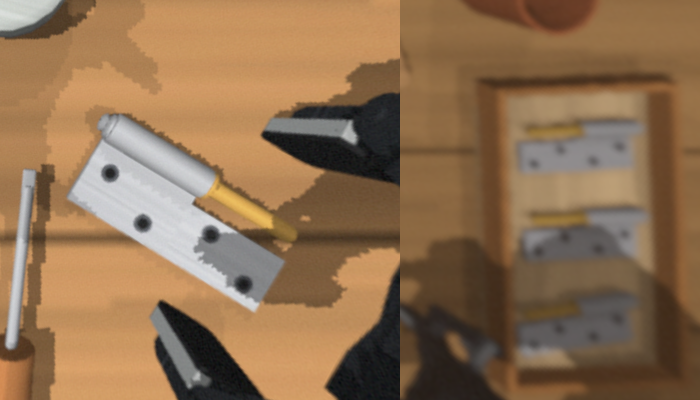

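play_rows([
  [-0.35, 0.2, -1.5, 0, 0.22],
  [-0.35, 0.2, -3.5, 0, 0.22],
  [-0.35, 0.2, -4.8, 0, 0.25],
  [-0.35, 0.2, -5.5, 0, 0.33],
  [-0.35, 0.2, -5.7, 0, 0.35],
  [-0.35, 0.2, -5.7, 0, 0.35],
  [-0.35, 0.2, -5.7, 0, 0.5],
  [-0.35, 0.2, -5.7, 0, 0.7],
  [-0.35, 0.2, -5.7, 0, 0.7],
  [-0.35, 0.2, -5.7, 0, 0.7],
])

```text
clock: 18.62
eef_pos: [0.4385, -0.0843, -0.0008]
orientation: [[0.52, 0.854, 0.001], [0.854, -0.52, 0.0], [0.001, 0.001, -1.0]]
wrist_force: [-3.2, -0.5, 19.9]
grip_width: 0.0468
grip_force: 68.7
```

play_rows([
  [0, 0, 1, 0, 0.7],
  [0, 0, 4, 0, 0.7],
  [0, 1, 8, 0, 0.7],
  [1.5, 5, 12, 0.05, 0.7],
  [3, 10, 12, 0.13, 0.7],
  [5, 16, 12, 0.2, 0.7],
  [7, 22, 12, 0.28, 0.7],
  [9, 28, 12, 0.36, 0.7],
  [11, 34, 12, 0.45, 0.7],
  [13.2, 39, 12, 0.53, 0.7],
  [13.2, 42.6, 11, 0.53, 0.7],
  [13.2, 42.6, 9, 0.53, 0.7],
  [13.2, 42.6, 6, 0.53, 0.7],
  [13.2, 42.6, 6, 0.53, 0.7],
  [13.2, 42.6, 6, 0.53, 0.7],
])

```text
clock: 20.5
eef_pos: [0.5705, 0.3414, 0.0594]
orientation: [[0.017, 1.0, 0.001], [1.0, -0.017, -0.0], [-0.0, 0.001, -1.0]]
wrist_force: [0.7, 0.4, -2.0]
grip_width: 0.0466
grip_force: 73.2
```

Run:
```python
from h import *
T=pose();a=viewer.grab_frame("wrist")[:,:,::-1].copy(); b=viewer.grab_frame("scene")[:,:,::-1].copy()
cv2.imwrite("pics/c2w.png",a); cv2.imwrite("pics/c2s.png",b)
# check the tray floor/wall by brightness along the line x=.57 and x=.62 (floor map, scene camera)
o=top(b,"scene",.72,.45,250,360,1000,.006)
hsv=cv2.cvtColor(o,cv2.COLOR_BGR2HSV)
for x in (.50,.64):
    row=hsv[int((.72-x)*1000)-3:int((.72-x)*1000)+3].mean(0); print(x,[(round(.45-j/1000,3),int(row[j,1]),int(row[j,2])) for j in range(0,250,8)])
```

```text
0.5 [(0.45, 135, 138), (0.442, 135, 144), (0.434, 136, 134), (0.426, 136, 128), (0.418, 151, 130), (0.41, 137, 120), (0.402, 105, 109), (0.394, 104, 111), (0.386, 98, 160), (0.378, 97, 161), (0.37, 96, 164), (0.362, 98, 161), (0.354, 97, 149), (0.346, 54, 43), (0.338, 48, 39), (0.33, 58, 40), (0.322, 64, 38), (0.314, 65, 40), (0.306, 53, 40), (0.298, 56, 41), (0.29, 68, 40), (0.282, 78, 38), (0.274, 98, 72), (0.266, 96, 172), (0.258, 96, 165), (0.25, 118, 124), (0.242, 157, 94), (0.234, 141, 93), (0.226, 138, 96), (0.218, 136, 140), (0.21, 135, 145), (0.202, 135, 145)]
0.64 [(0.45, 105, 51), (0.442, 137, 72), (0.434, 140, 73), (0.426, 138, 70), (0.418, 162, 74), (0.41, 109, 76), (0.402, 110, 74), (0.394, 111, 75), (0.386, 111, 76), (0.378, 111, 82), (0.37, 105, 101), (0.362, 106, 107), (0.354, 96, 173), (0.346, 96, 175), (0.338, 95, 172), (0.33, 96, 168), (0.322, 95, 173), (0.314, 95, 177), (0.306, 95, 180), (0.298, 93, 185), (0.29, 93, 186), (0.282, 94, 178), (0.274, 94, 180), (0.266, 99, 159), (0.258, 105, 136), (0.25, 161, 120), (0.242, 154, 136), (0.234, 137, 99), (0.226, 137, 101), (0.218, 136, 140), (0.21, 134, 145), (0.202, 136, 141)]
```

play_rows([
  [0, 0, -1.5, 0, 0.7],
  [0, 0, -3, 0, 0.7],
  [0, 0, -4.2, 0, 0.7],
  [0, 0, -4.8, 0, 0.7],
  [0, 0, -5.1, 0, 0.7],
  [0, 0, -5.3, 0, 0.7],
  [0, 0, -5.42, 0, 0.7],
  [0, 0, -5.52, 0, 0.7],
  [0, 0, -5.52, 0, 0.7],
])

```text
clock: 21.72
eef_pos: [0.5704, 0.342, 0.0053]
orientation: [[0.016, 1.0, 0.0], [1.0, -0.016, 0.001], [0.001, 0.0, -1.0]]
wrist_force: [-10.9, -6.2, 29.5]
grip_width: 0.0471
grip_force: 77.8
```

Firmly on the floor; release and retreat high enough to check.

play_rows([
  [0, 0, 0.1, 0, 0.42],
  [0, 0, 0.1, 0, 0.32],
  [0, 0, 0.1, 0, 0.22],
  [0, 0, 1, 0, 0.22],
  [0, 0, 3, 0, 0.22],
  [0, 0, 8, 0, 0.22],
  [0, 0, 14, 0, 0.22],
  [-6, -6, 20, 0, 0.22],
  [-6, -12, 26, 0, 0.22],
  [-6, -18, 28, 0, 0.22],
  [-6, -24, 30, 0, 0.22],
  [-6, -30, 30, 0, 0.22],
  [-6, -30, 30, 0, 0.22],
  [-6, -30, 30, 0, 0.22],
])

```text
clock: 23.48
eef_pos: [0.51, 0.0379, 0.3054]
orientation: [[0.022, 1.0, 0.003], [1.0, -0.022, 0.001], [0.001, 0.003, -1.0]]
wrist_force: [0.8, 0.8, 0.4]
grip_width: 0.0668
grip_force: 0.0
```

Run:
```python
from h import *
T=pose();a=viewer.grab_frame("wrist")[:,:,::-1].copy();b=viewer.grab_frame("scene")[:,:,::-1].copy(); s=viewer.grab_frame("side")[:,:,::-1].copy()
ref={"scene":cv2.imread("pics/scene0.png"),"side":cv2.imread("pics/side0.png")}
# metal-grey mask (low saturation, bright) blobs on the floor maps
for n,im in (("scene",b),("side",s),("wrist",a)):
    o=top(im,n,.72,.43,860,400,1000,.012,T if n=="wrist" else None); h=cv2.cvtColor(o,cv2.COLOR_BGR2HSV)
    m=((h[...,1]<50)&(h[...,2]>80)).astype(np.uint8); m=cv2.morphologyEx(m,cv2.MORPH_OPEN,np.ones((5,5)))
    N,L,st,c=cv2.connectedComponentsWithStats(m)
    for i in range(1,N):
        if st[i,4]>600:
            ys,xs=np.where(L==i); (q,w,ang)=cv2.minAreaRect(np.c_[xs,ys].astype(np.float32))
            print(n,"xy",round(.72-q[1]/1000,3),round(.43-q[0]/1000,3),"size",np.round(w),"ang",round(ang))
print(r.get_obs()["clock"],r.get_obs()["eef_pos"])
```

```text
scene xy 0.605 -0.325 size [ 48. 124.] ang 87
scene xy 0.569 0.332 size [ 48. 111.] ang 90
scene xy 0.554 -0.006 size [81. 71.] ang 45
scene xy 0.519 -0.329 size [ 47. 121.] ang 87
scene xy 0.434 0.332 size [ 54. 116.] ang 83
scene xy 0.429 -0.322 size [ 47. 121.] ang 80
side xy 0.609 -0.322 size [ 56. 111.] ang 87
side xy 0.573 0.351 size [ 56. 108.] ang 90
side xy 0.559 -0.002 size [104.  72.] ang 16
side xy 0.521 -0.326 size [ 54. 109.] ang 87
side xy 0.433 -0.322 size [ 54. 116.] ang 81
side xy 0.437 0.341 size [49. 96.] ang 86
wrist xy 0.655 -0.157 size [ 26. 102.] ang 69
wrist xy 0.601 -0.305 size [43. 98.] ang 72
wrist xy 0.557 -0.003 size [71. 74.] ang 90
wrist xy 0.51 -0.297 size [33. 67.] ang 84
wrist xy 0.42 -0.29 size [34. 62.] ang 81
wrist xy 0.359 -0.15 size [102.  24.] ang 25
23.625 [0.51   0.0424 0.3036]
```

```bash
python3 -c "
from workcell import r
print(r.job_done())"
```

```text
the job is handed in; nothing more can be done
None
```

The job is handed in at about 24 s: by the last camera measurements, both left-hand leaves lie flat in the right (left-hand) tray and the right-hand leaf in the left (right-hand) tray; no verdict came back, and I viewed 11 pictures, one over the limit of 10.

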